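# Slide the fruit grading plate out over the crate

### The job

The blue fruit grading plate lies flat on the grey packing stand. Push it with the fingertips so that it slides out over the stand's edge towards the green crate, until the yellow line across the plate lies right along that edge and the round hole hangs over the crate, ready for fruit to be dropped through. Keep the plate flat on the stand, never lifting or tipping it, and leave the tape roll, tub and fruit punnet where they are.

Things in the scene. Friction and masses are not known exactly. Their poses are not given: they have to be found in the camera images.
- stand: Grey packing stand, fixed: a flat top 360 mm (its x) by 330 mm (its y), 12 mm thick, on four legs, its flat top 100 mm above the table. Origin on the table under its centre. Its x axis points horizontally to the edge beside the crate, z up.
- stand_edge (a point): Middle of the stand's top edge beside the green crate (180 mm from the stand's centre, 100 mm above the table). Axes as the stand's: x points straight out over the crate, y along the edge.
- crate: Shallow open green fruit crate, fixed, on the table against the stand's edge: 220 mm (its x, the same way as the stand's x) by 300 mm (its y, along the edge), 65 mm high, walls 6 mm. Origin at the centre of its underside.
- plate: Loose stiff blue plastic grading plate, 220 mm long (its x) by 100 mm wide (its y), 6 mm thick, about 0.15 to 0.31 kg, lying flat on the stand on its own. It starts wholly on the stand and may lie a little askew. Origin at the centre of its underside; x points along its length to the end with the hole (the end towards the crate).
- plate_line (a point): Middle of the straight yellow line (5 mm wide) drawn across the top of the plate at right angles to its length, 65 mm from the end with the hole, 155 mm from the other end. Axes as the plate's.
- plate_hole (a point): Centre, on the plate's top, of the round 40 mm through hole, 36 mm from the plate's leading end and on its centre line.
- tape: Roll of brown tape lying on the stand to one side of the plate: a ring 66 mm across, 40 mm high, loose. Origin at the centre of its underside.
- tub: Small white open tub on the stand at the other side of the plate, 64 mm across the rim, 50 mm high, loose. Origin at the centre of its underside.
- punnet: Clear closed punnet of fruit, 110 x 150 x 57 mm, loose on the table behind the stand (the side away from the crate). Origin at the centre of its underside.
There are look-alikes about, which are no part of the job. Of the things shaped like the plate, the blue one is meant.

How it is judged:
At the end, for the whole second after the job is handed in: The plate rests flat on the stand with the middle of its yellow line within 8 mm of the stand's edge, square to the edge within 7 degrees, the hole beyond the edge and over the crate; tape, tub and punnet have not moved more than 12 mm (x of plate_line in the frame of stand_edge between -0.008 and 0.008 m and angle between the x axis of plate and the x axis of stand, either way round below 0.12 rad and y of plate_hole in the frame of crate between -0.11 and 0.11 m and x of plate_hole in the frame of stand_edge above 0.02 m and angle between plate's own z axis and vertical below 0.03 rad and height (world z) of plate between 0.097 and 0.103 m and linear speed of plate below 0.01 m/s and distance of each of tape, tub, punnet from where it was at the start of the episode below 0.012 m); the robot touches nothing.
It fails at once if the plate is lifted off the stand (height (world z) of plate above 0.108 m).
It fails at once if the plate is tipped or falls (angle between plate's own z axis and vertical above 0.1 rad or height (world z) of plate below 0.09 m).
It fails at once if the tape, tub or punnet is disturbed (distance of any of tape, tub, punnet from where it was at the start of the episode above 0.012 m).
It also fails if it takes over 32 s, if anything falls off the work surface, if the arm or the gripper's body presses on something with over 40 N, if the wrist force passes 120 N, or if a joint passes its speed limit or range.

### The arm

A 6-joint arm with a two-finger parallel gripper is mounted at the origin on the work surface. World frame = base frame: x ahead of the robot, y to its left, z up, the work surface at z = 0. Lengths are in m, angles in rad, forces in N, time in s.
With the tool pointing down it reaches from about 0.35 to 0.975 m from the base axis. Payload 7.1 kg.
Tool frame: the origin (TCP) lies between the finger pads; the fingertips stand 19 mm ahead of it and the grasp point (between the pads) is the TCP; z points along the fingers, y is the line along which they close (so a half turn about z gives the same grasp; the last joint's range is limited). The gripper opens to 88 mm and grips with 3 to 60 N. Pads are 20 mm wide; open, the fingers measure 115 mm over their backs; the gripper's body (75 mm by 178 mm) begins 61 mm behind the grasp point.
Start: joints at [-1.241, 0.423, 1.63, -0, 1.089, -0.019], TCP at [0.214, -0.587, 0.242] pointing down, gripper open.
Joint ranges: [-3, 3], [-0.9, 2.11], [0.09, 2.58], [-1.31, 4.45], [0.11, 2.69], [-2.54, 2.54]. Speed limits (rad/s): [2.39, 2.39, 3.01, 3.14, 3.14, 3.14].

### API

Orientations are given as a unit quaternion [x, y, z, w].
In Python, from station import manip, viewer, job gives the robot as it stands.
- The arm moves only by the shell command python3 -m creep 'ROWS' [FORCE]. ROWS is JSON, a list that holds one entry, the list of rows, each a list of 7 numbers: the shift along the tool's x, y, z in cm, then the turn, a rotation vector about the tool's x, y, z in degrees, then the opening, from -1 (shut) to 1 (fully open), so that 0 is half open. In form: [[[tx, ty, tz, wx, wy, wz, jaw], ...]]. A call has 1 to 10 rows; each row is the pose to reach, as a shift and turn from the pose commanded when the call began, along the tool's axes at that moment; what a row does not reach only later rows make up. A row lasts 1/12 s, in which the tool goes at most 41.7 mm and 7.16 degrees, less where a joint would pass 70% of its speed; a pose out of reach is approached as far as the arm can. A call with a gripper value outside its range is refused whole. The fingers move at their own pace and stop on an object; FORCE is the grip in N (left out, the last holds). Time passes only in rows, so rows that repeat a pose let the fingers close. It gives the time, the measured TCP pose, the force, the opening and the grip force at its end, in the units of the state.
- manip.get_obs(): the state, without advancing time (a new reading comes with each control period).
- viewer.grab_frame(name): name is "side" or "top" or "wrist"; returns the picture (384x512x3 uint8, blue, green, red); there is no depth.
- viewer.camera_params(name): a dict with "mtx" (3x3 intrinsics, pixels), "pose" (4x4, takes a point from camera to world coordinates). Camera axes: x right, y down, z forward; pixel columns grow to the right and rows downward; lengths in m; the calibration is good to about 2 mm. A picture is of the moment at which its call begins: read the wrist's pose just before it. camera_params takes no time and is no camera call; for the wrist camera it gives the pose at the moment of the call.
- job.job_done(): hands the job in; it is judged then, once.
The state is a dict: "clock": time; "q": joint angles; "qd": joint speeds; "joint_efforts": joint torques, N m; "eef_pos": TCP position; "tcp_rot": TCP orientation; "wrist_force": force on the tool from outside, world axes, zero at the start; "ft_torque": the same for the moment, N m; "grip_width": finger opening in m; "gripper_force": force on a finger pad.
Only numpy, scipy, OpenCV 4.12 (cv2) and the standard library are available. Lean on these libraries where they do the work, as an engineer would, in place of code of your own. Each camera call takes 0.05 s, during which the arm holds its last target. There are 200 camera calls.

## Working session

There is one attempt and no reset: what is moved stays moved. The work goes in short steps, Python scripts to look and compute and a shell command to move; the robot and the scene stay as the last step left them, time stands still between calls to the robot, and variables do not carry over. Pictures are saved under pics/ and viewed, at most 10 in all, crops included, and the job is handed in when it is done.

```bash
mkdir -p pics; ls
python3 - <<'E'
from station import manip, viewer
import cv2,numpy as np
o=manip.get_obs();print(o['clock'],o['eef_pos'],o['tcp_rot'],o['grip_width'])
ims=[]
for n in("top","side"):
    im=viewer.grab_frame(n);cv2.imwrite(f"pics/{n}0.png",im);ims.append(im)
    p=viewer.camera_params(n);print(n,np.round(p['mtx'],1).tolist(),np.round(p['pose'],3).tolist())
a=np.hstack([cv2.resize(i,(400,300)) for i in ims]);cv2.imwrite("pics/both0.png",a)
E
```

```text
pics
0.0 [ 0.21346702 -0.58686833  0.24091988] [ 9.84830216e-01  1.73519160e-01 -1.12497189e-04 -7.30623369e-04] 0.08781527221621266
top [[377.0, 0.0, 256.5], [0.0, 377.0, 193.5], [0.0, 0.0, 1.0]] [[-0.006, -0.98, 0.199, 0.317], [-1.0, 0.006, 0.001, 0.008], [-0.002, -0.199, -0.98, 1.045], [0.0, 0.0, 0.0, 1.0]]
side [[385.0, 0.0, 260.1], [0.0, 385.0, 187.9], [0.0, 0.0, 1.0]] [[-0.915, -0.29, 0.28, 0.199], [-0.403, 0.63, -0.664, 0.725], [0.016, -0.72, -0.693, 0.825], [0.0, 0.0, 0.0, 1.0]]
```

View pics/top0.png

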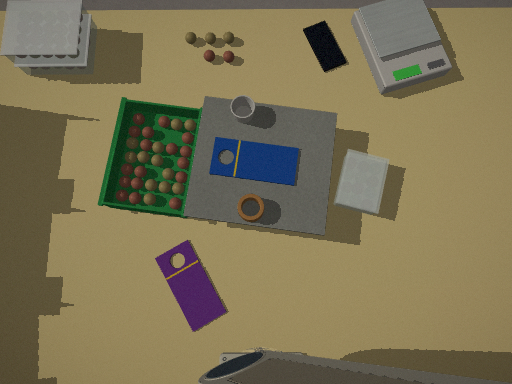

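View pics/side0.png

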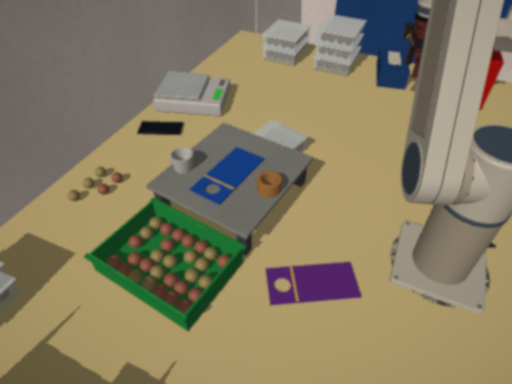

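Candidates for the plate: the blue one on the stand at top-view (255,161), which lies wholly on the stand between tub (243,107) and tape (250,207), and the purple one on the table at (190,285). I choose the blue one. The crate is to the left in the top view (+y), with the stand edge around column 196.

```bash
cat > h.py <<'E'
from station import manip, viewer
import cv2,numpy as np
def ray(n,uv,z,p=None):
    p=p or viewer.camera_params(n);K=np.array(p['mtx']);T=np.array(p['pose'])
    uv=np.atleast_2d(uv).astype(float)
    d=np.c_[uv,np.ones(len(uv))]@np.linalg.inv(K).T@T[:3,:3].T
    return (T[:3,3]+d*((z-T[2,3])/d[:,2])[:,None])[:,:2]
def big(m):
    c,_=cv2.findContours(m.astype(np.uint8),cv2.RETR_EXTERNAL,cv2.CHAIN_APPROX_NONE)
    return max(c,key=cv2.contourArea)
def rect(P):  # metric min-area rect: centre, sides, corners
    r=cv2.minAreaRect((P*1000).astype(np.float32));return r,cv2.boxPoints(r)
def plate(n,im,roi,p=None):
    h=cv2.cvtColor(im,cv2.COLOR_BGR2HSV);x0,y0,x1,y1=roi
    m=np.zeros(h.shape[:2],bool);m[y0:y1,x0:x1]=1
    blue=cv2.inRange(h,(100,120,40),(125,255,255))>0
    yel=cv2.inRange(h,(18,90,90),(35,255,255))>0
    pl=cv2.morphologyEx(((blue|yel)&m).astype(np.uint8),cv2.MORPH_OPEN,np.ones((3,3)))
    P=ray(n,big(pl)[:,0],.106,p);r,b=rect(P)
    hull=cv2.fillConvexPoly(np.zeros(h.shape[:2],np.uint8),cv2.convexHull(big(blue&m)),1)>0
    ys,xs=np.nonzero(yel&hull);L=ray(n,np.c_[xs,ys],.106,p)
    return r,b,L.mean(0)*1000 if len(L) else None,len(L)
E
python3 - <<'E'
from h import *
im=cv2.imread('pics/top0.png')
r,b,l,n=plate('top',im,(200,125,310,195));print('plate',r,b.round(),'line',l,n)
h=cv2.cvtColor(im,cv2.COLOR_BGR2HSV)
m=np.zeros(h.shape[:2],bool);m[85:245,180:345]=1
g=(h[...,1]<45)&(h[...,2]>50)&(h[...,2]<150)&m
c=big(cv2.morphologyEx(g.astype(np.uint8),cv2.MORPH_OPEN,np.ones((5,5))))
r,b=rect(ray('top',cv2.convexHull(c)[:,0],.1));print('stand',r,b.round())
gr=cv2.inRange(h,(45,120,30),(80,255,255));gr[:, 205:]=0
r,b=rect(ray('top',big(gr)[:,0],.065));print('crate',r,b.round())
cv2.imwrite('pics/crop0.png',cv2.resize(im[90:240,180:345],None,fx=4,fy=4,interpolation=cv2.INTER_CUBIC)[:600])
E
```

```text
plate ((594.9988403320312, 15.35693359375), (219.79701232910156, 100.98212432861328), 81.51531982421875) [[ 529.  -86.]
 [ 629. -101.]
 [ 661.  117.]
 [ 561.  132.]] line [593.85758297  58.85111741] 1
stand ((597.999755859375, -6.914886474609375), (357.6673278808594, 344.2147216796875), 81.72845458984375) [[ 402. -159.]
 [ 743. -209.]
 [ 794.  145.]
 [ 453.  195.]]
crate ((624.0825805664062, 289.91522216796875), (238.32485961914062, 311.41156005859375), 81.77130889892578) [[453. 194.]
 [761. 150.]
 [795. 386.]
 [487. 430.]]
```

View pics/crop0.png

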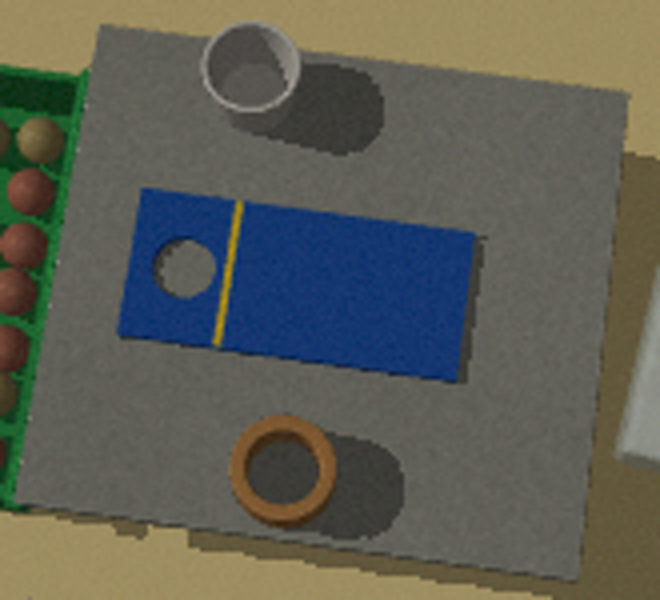

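The crop confirms the blue plate: hole at crop (185,268), yellow line at (228,272), rear end at (470,307), stand edge running (100,27) to (18,503). Its measured size, 220 x 101 mm, matches. The plate is square to the stand, and the line must go about 112 mm along (0.143, 0.990). I'm moving behind its rear end, with the fingers half open and side by side across it.

```bash
python3 -m creep '[[[5,-3.1,0,0,0,-6.2,0],[9,-5.6,0,0,0,-12.4,0],[12.5,-7.8,0,0,0,-18.6,0],[16,-10,0,0,0,-24.8,0],[19.5,-12.2,0,0,0,-31,0],[23,-14.4,0,0,0,-37,0],[26.5,-16.6,0,0,0,-43,0],[30,-18.8,0,0,0,-49,0],[33.5,-21,0,0,0,-55,0],[37,-23.2,0,0,0,-61.8,0]]]'
python3 -c "
from h import *
from scipy.spatial.transform import Rotation as R
o=manip.get_obs();M=R.from_quat(o['tcp_rot']).as_matrix();d=np.array([.5752,-.1235,.16])-o['eef_pos']
print(o['clock'],o['eef_pos'],M.round(3).tolist(),'tool shift cm',100*M.T@d)"
```

```text
clock: 0.93
eef_pos: [0.4704, -0.2568, 0.2415]
tcp_rot: [0.754, 0.657, -0.0, -0.0]
wrist_force: [0.3, 0.3, -0.8]
grip_width: 0.0442
gripper_force: 0.0
0.9333 [ 0.47044819 -0.25676301  0.24154317] [[0.138, 0.99, -0.0], [0.99, -0.138, 0.0], [0.0, -0.0, -1.0]] tool shift cm [14.64244941  8.54046166  8.15302346]
```

```bash
python3 -m creep '[[[3.5,2,0,0,0,0,0],[7,4,0,0,0,0,0],[10.5,6,2,0,0,0,0],[13.5,8,5,0,0,0,0],[14.6,8.5,7,0,0,0,0],[14.6,8.5,8.2,0,0,0,0],[14.6,8.5,8.2,0,0,0,0],[14.6,8.5,8.2,0,0,0,0]]]'
python3 -c "
from h import *
from scipy.spatial.transform import Rotation as R
im=viewer.grab_frame('wrist');cv2.imwrite('pics/w1.png',im)
o=manip.get_obs();M=R.from_quat(o['tcp_rot']).as_matrix()
print(o['clock'],o['eef_pos'],M.round(3).tolist(),viewer.camera_params('wrist'))"
```

```text
clock: 1.6
eef_pos: [0.5738, -0.1267, 0.1591]
tcp_rot: [0.756, 0.655, -0.001, -0.001]
wrist_force: [-0.6, 0.4, -0.3]
grip_width: 0.0437
gripper_force: 0.0
1.65 [ 0.57443409 -0.12721967  0.16017031] [[0.144, 0.99, -0.0], [0.99, -0.144, -0.0], [-0.0, -0.0, -1.0]] {'mtx': array([[276.5339232 ,   0.        , 254.78692049],
       [  0.        , 276.5339232 , 192.72256374],
       [  0.        ,   0.        ,   1.        ]]), 'pose': array([[ 9.89505493e-01, -1.38169704e-01, -4.22848973e-02,
         5.85112714e-01],
       [-1.44495252e-01, -9.46267298e-01, -2.89308354e-01,
        -4.85586266e-02],
       [-3.91659900e-05,  2.92382172e-01, -9.56301555e-01,
         3.02202934e-01],
       [ 0.00000000e+00,  0.00000000e+00,  0.00000000e+00,
         1.00000000e+00]])}
```

View pics/w1.png

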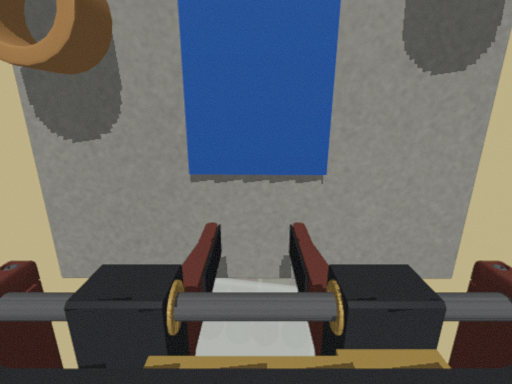

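The wrist view shows the rear edge at row 175 (columns 188 to 328), square and centred ahead of the half-open fingers at about (200,240) and (305,240). Cast onto the plate top, its middle is (0.581, -0.095), 1 to 2 mm from the top-view value. Lowering next.

```bash
python3 -m creep '[[[0,0,1.5,0,0,0,0],[0,0,2.6,0,0,0,0],[0,0,3.2,0,0,0,0],[0,0,3.5,0,0,0,0],[0,0,3.7,0,0,0,0],[0,0,3.8,0,0,0,0],[0,0,3.8,0,0,0,0],[0,0,3.8,0,0,0,0]]]'
```

```text
clock: 2.32
eef_pos: [0.575, -0.1264, 0.1221]
tcp_rot: [0.756, 0.655, 0.0, 0.0]
wrist_force: [0.2, 0.0, -0.4]
grip_width: 0.0437
gripper_force: 0.0
```

```bash
python3 -m creep '[[[0.8,0,0,0,0,0,0],[1.4,0,0,0,0,0,0],[1.8,0,0,0,0,0,0],[2.1,0,0,0,0,0,0],[2.4,0,0,0,0,0,0],[2.8,0,0,0,0,0,0],[3.3,0,0,0,0,0,0],[3.8,0,0,0,0,0,0],[4.2,0,0,0,0,0,0],[4.2,0,0,0,0,0,0]]]'
python3 -c "
from h import *
im=viewer.grab_frame('top');cv2.imwrite('pics/t2.png',im)
r,b,l,n=plate('top',im,(180,125,310,195));print(r,b.round(),l,n,manip.get_obs()['eef_pos'])"
```

```text
clock: 3.15
eef_pos: [0.5808, -0.0839, 0.1217]
tcp_rot: [0.756, 0.655, 0.0, -0.0]
wrist_force: [-0.4, 1.1, 0.8]
grip_width: 0.044
gripper_force: 0.0
((601.5048217773438, 63.73808670043945), (162.99758911132812, 100.85163116455078), 81.82414245605469) [[540. -10.]
 [640. -24.]
 [663. 137.]
 [563. 152.]] [584.9797507  81.6519091] 20 [ 0.58074416 -0.08416363  0.12162546]
```

The plate slid 20 mm straight (leading edge s 211 to 231), so contact is good. About 92 mm remains. I'll push another 80 mm and look again.

```bash
python3 -m creep '[[[0.4,0,0,0,0,0,0],[1,0,0,0,0,0,0],[1.7,0,0,0,0,0,0],[2.4,0,0,0,0,0,0],[3.1,0,0,0,0,0,0],[3.7,0,0,0,0,0,0],[4.2,0,0,0,0,0,0],[4.6,0,0,0,0,0,0],[4.8,0,0,0,0,0,0],[4.8,0,0,0,0,0,0]]]' && python3 -m creep '[[[0.4,0,0,0,0,0,0],[0.9,0,0,0,0,0,0],[1.4,0,0,0,0,0,0],[1.9,0,0,0,0,0,0],[2.4,0,0,0,0,0,0],[2.8,0,0,0,0,0,0],[3.0,0,0,0,0,0,0],[3.2,0,0,0,0,0,0],[3.2,0,0,0,0,0,0]]]'
python3 -c "
from h import *
im=viewer.grab_frame('top');cv2.imwrite('pics/t3.png',im)
r,b,l,n=plate('top',im,(150,100,310,200));print(r,b.round(),l,n,manip.get_obs()['eef_pos'])
cv2.imwrite('pics/t3c.png',cv2.resize(im[90:230,130:290],None,fx=4,fy=4,interpolation=cv2.INTER_CUBIC))"
```

```text
clock: 4.03
eef_pos: [0.5877, -0.0367, 0.1217]
tcp_rot: [0.756, 0.655, 0.0, -0.0]
wrist_force: [-0.1, 0.5, 0.4]
grip_width: 0.0437
gripper_force: 0.0
clock: 4.78
eef_pos: [0.5922, -0.0051, 0.1217]
tcp_rot: [0.756, 0.655, 0.0, -0.0]
wrist_force: [0.5, -0.1, -0.2]
grip_width: 0.0441
gripper_force: 0.0
((615.7115478515625, 163.01840209960938), (122.03214263916016, 100.73555755615234), 81.8205795288086) [[557. 110.]
 [657.  95.]
 [674. 216.]
 [575. 231.]] [606.864697   162.63951898] 2 [ 0.59220837 -0.00532524  0.12170415]
```

View pics/t3c.png

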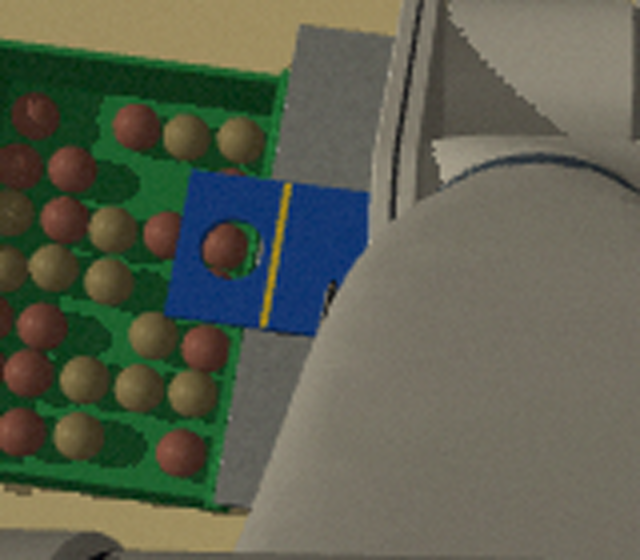

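The line is at crop (277,255), a few mm on the stand side of the edge, which runs (299,27) to (218,503). The crate shows through the hole. Next I'll measure the remaining distance precisely.

```bash
cat > m.py <<'E'
from h import *
import sys
def measure(im):
    n=np.array([.143,.990]);n/=np.linalg.norm(n)
    B,G,R=[im[...,i].astype(int) for i in range(3)]
    yel=(R>B+25)&(G>B+10);yel[:136]=0;yel[:, :193]=0;yel[171:]=0;yel[:,204:]=0
    c,_=cv2.findContours(yel.astype(np.uint8),cv2.RETR_EXTERNAL,cv2.CHAIN_APPROX_NONE)
    pts=[]
    for r in range(139,169):
        w=np.clip((R-B)[r,190:206]+60,0,None)*yel[r,190:206]
        if w.sum()>0: pts.append([(w*np.arange(190,206)).sum()/w.sum(),r])
    L=ray('top',np.array(pts),.106)*1000
    E=[]
    for r in list(range(103,132))+list(range(177,210)):
        g=(G-R)[r]
        xs=[x for x in range(180,210) if g[x]>12 and g[x+1]<=12]
        if xs:
            x=xs[-1];E.append([x+(g[x]-12)/(g[x]-g[x+1]),r])
    E=ray('top',np.array(E),.1)*1000
    vx,vy,x,y=cv2.fitLine(E.astype(np.float32),cv2.DIST_HUBER,0,.01,.01).ravel()
    N=np.array([-vy,vx]);N*=np.sign(N[1])
    a=cv2.fitLine(L.astype(np.float32),cv2.DIST_HUBER,0,.01,.01).ravel()
    ang=np.degrees(np.arctan2(a[1],a[0])-np.arctan2(vy,vx))
    print('line pts',len(L),'edge pts',len(E),'normal',N,'edge s',np.dot(N,[x,y]),'line minus edge mm',np.median((L-[x,y])@N),'angle',ang,'L mean',L.mean(0))
measure(cv2.imread(sys.argv[1]))
E
python3 m.py pics/t3.png
```

```text
line pts 30 edge pts 59 normal [0.1442111  0.98954695] edge s 257.9778 line minus edge mm -11.728005700767284 angle 0.4540052 L mean [614.87355316 159.24021358]
```

```bash
python3 -m creep '[[[0.2,0,0,0,0,0,0],[0.4,0,0,0,0,0,0],[0.6,0,0,0,0,0,0],[0.8,0,0,0,0,0,0],[1.0,0,0,0,0,0,0],[1.1,0,0,0,0,0,0],[1.2,0,0,0,0,0,0],[1.2,0,0,0,0,0,0],[1.2,0,0,0,0,0,0]]]' && python3 -m creep '[[[-1,0,0,0,0,0,0],[-2.5,0,0,0,0,0,0],[-4,0,0,0,0,0,0],[-4.5,0,-2,0,0,0,0],[-4.5,0,-5,0,0,0,0],[-4.5,0,-8,0,0,0,0],[-7,0,-10,0,0,0,0],[-10,0,-10,0,0,0,0],[-10,0,-10,0,0,0,0]]]'
python3 -c "
from h import *
im=viewer.grab_frame('top');cv2.imwrite('pics/t4.png',im)
r,b,l,n=plate('top',im,(150,100,310,200));print(r,b.round(),l,n)
cv2.imwrite('pics/t4c.png',cv2.resize(im[90:230,130:330],None,fx=4,fy=4,interpolation=cv2.INTER_CUBIC))"
python3 m.py pics/t4.png
```

```text
clock: 5.58
eef_pos: [0.5939, 0.0065, 0.1217]
tcp_rot: [0.756, 0.655, 0.0, -0.0]
wrist_force: [-0.0, -0.4, 0.4]
grip_width: 0.0438
gripper_force: 0.0
clock: 6.33
eef_pos: [0.5798, -0.0968, 0.2235]
tcp_rot: [0.757, 0.654, 0.001, 0.002]
wrist_force: [0.0, 0.6, -0.1]
grip_width: 0.0439
gripper_force: 0.0
((599.2926635742188, 131.59812927246094), (228.3456573486328, 124.86843872070312), 81.92330932617188) [[521.  27.]
 [645.  10.]
 [677. 236.]
 [554. 253.]] [616.67512411 171.1669765 ] 66
line pts 25 edge pts 59 normal [0.14427675 0.98953736] edge s 258.04242 line minus edge mm -0.31576398673494394 angle 0.7787764 L mean [621.69366133 169.73713165]
```

View pics/t4c.png

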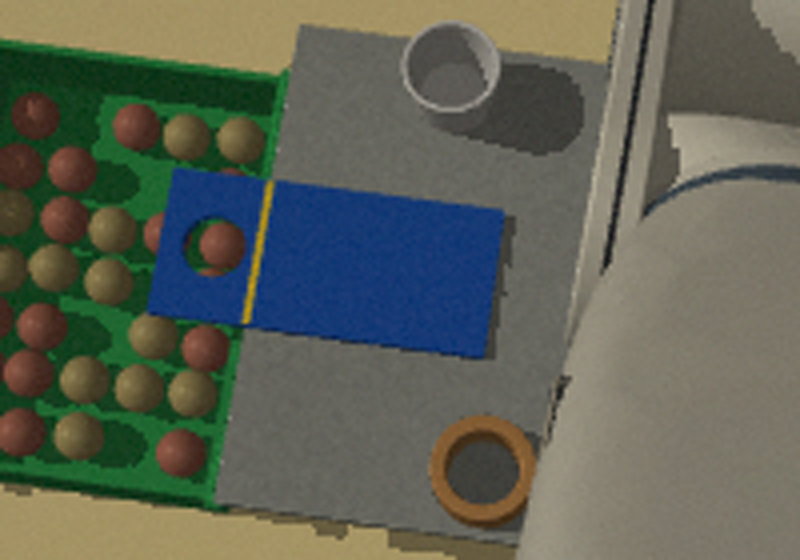

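The yellow line, crop (270,182) to (247,322), lies right along the stand edge, measured at -0.3 mm and 0.8° off square. The hole at (213,245) is over the crate. The tub and tape look unmoved and the gripper is clear, so I'm handing in.

```bash
python3 -c "
from station import job;print(job.job_done())"
```

```text
the job is handed in; nothing more can be done
None
```

The job is handed in: the blue plate's yellow line measured 0.3 mm from the stand edge and 0.8° off square, with the hole over the crate; the tape and tub look unmoved, the punnet was out of view in the last picture, and the verdict was not shown.

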